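# Make up two model-building kits

## Robot

A 6-joint arm with a two-finger parallel gripper is mounted at the origin on the work surface. World frame = base frame: x ahead of the robot, y to its left, z up, the work surface at z = 0. Lengths are in mm, angles in degrees, forces in N, time in s.
With the tool pointing down it reaches from about 400 to 925 mm from the base axis. Payload 3.4 kg.
Tool frame: the origin (TCP) lies between the finger pads; the fingertips stand 17 mm ahead of it and the grasp point (between the pads) lies 2 mm behind it (robot.tip_reach is the distance from the TCP to the fingertips, in mm); z points along the fingers, y is the direction in which the jaws open and shut (so a half turn about z gives the same grasp; the last joint's range is limited). The gripper opens to 85 mm and grips with 20 to 120 N. Pads are 22 mm wide; open, the fingers measure 114 mm over their backs; the gripper's body (76 mm by 85 mm) begins 54 mm behind the grasp point. The pads swing forward as they close: fully open they stand 13 mm farther back than shut.
Start: joints at [-69.013, 17.578, 86.31, -0, 76.112, -4.211], TCP at [244.789, -520.298, 248.305] pointing down, gripper open.
Joint ranges: [-179.03, 179.03], [-60, 130.46], [8.19, 133.38], [-81.62, 261.62], [5.75, 156.47], [-153.77, 153.77]. Speed limits (degrees/s): [147.25, 147.25, 180, 180, 180, 180].

## Interface

Orientations are given as [roll, pitch, yaw] about the fixed x, y, z axes, in that order (R = Rz(yaw) Ry(pitch) Rx(roll)).
In Python, from cell import readout, get_image, robot gives the robot as it stands.
- The arm moves only by the tool drive_tool, never from a script. Its argument "targets" is a list of rows, each an object with "linear": the shift along the tool's x, y, z in m, a list of three; "rot": the turn, a rotation vector about the tool's x, y, z in rad, a list of three; "jaw": the closure in counts, from 0 (fully open) to 255 (shut). In form: [{"linear": [dx, dy, dz], "rot": [wx, wy, wz], "jaw": jaw}, ...]. A call has 1 to 8 rows; each row is the pose to reach, as a shift and turn from the pose measured when the call began, along the tool's axes at that moment; what a row does not reach only later rows make up. A row lasts 1/12 s, in which the tool goes at most 41.7 mm and 7.16 degrees, less where a joint would pass 70% of its speed; a pose out of reach is approached as far as the arm can. A call with a gripper value outside its range is refused whole. The fingers move at their own pace and stop on an object; "squeeze" is the grip in N (left out, the last holds). Time passes only in rows, so rows that repeat a pose let the fingers close. It gives the time, the measured TCP pose, the force and the opening at its end, in the units of the state.
- readout.sense(): the state, without advancing time (a new reading comes with each control period).
- get_image(name): name is "scene" or "top" or "wrist"; returns a dict with "pixels" (480x640x3 uint8, red, green, blue), "range_z" (480x640 float32, mm along the optical axis (not along the pixel's ray), 0 where there is no reading), "fovy" (degrees; the focal length in pixels is half the picture's height over the tangent of half this angle, whatever the lens; pixels are square), "cx", "cy" (the principal point, pixels), "dist_coeffs" ([k1, k2, p1, p2, k3] as OpenCV has them; the pictures are not rectified), "R" (3x3) and "t" (3): a world point X has camera coordinates R X + t. Camera axes: x right, y down, z forward; pixel columns grow to the right and rows downward; lengths in mm; the calibration is good to about 2 mm. A picture is of the moment at which its call begins.
- robot.close_job(): hands the job in, once; it reports no verdict.
The state is a dict: "time_s": time; "joints": joint angles; "qd": joint speeds; "effort": joint torques, N m; "tcp_pos": TCP position; "ee_rot": TCP orientation; "force": force on the tool from outside, world axes, zero at the start; "torque": the same for the moment, N m; "opening": finger opening in mm.
Only numpy, scipy, OpenCV 4.12 (cv2) and the standard library are available. Lean on these libraries where they do the work, as an engineer would, in place of code of your own. Each camera call takes 0.05 s, during which the arm holds its last target. There are 200 camera calls.

## Task

Make up the two kits in their trays: the teal tray gets the orange-topped sanding block and the yellow paint jar; the purple tray gets the white-topped green sanding block, the red paint jar and the white glue bottle. Each block lies flat, right way up, in its tray's long cell; jars and bottle stand upright on the floor of a square cell, one to a cell (in the purple tray either of the two will do). Set things down without dropping or tipping them, and leave the green jar, the amber cement bottle and the spray can standing where they are.

Things in the scene. Friction and masses are not known exactly. Their poses are not given: they have to be found in the camera images.
- purple_tray: In mm. Purple kit tray fixed to the bench, 72 (own x) by 244 (own y), walls 12 high, floor and walls 4 thick. Origin: centre of its underside, z up. Cells, at own x = 0, 64 wide inside: long cell (100 inside along y) at y = -68; square cells (64 by 64) at y = +18 and y = +86. Its y axis is within 21 degrees of world y; the trays may change sides.
- teal_tray: In mm. Teal (blue-green) kit tray fixed to the bench, 72 (own x) by 176 (own y), walls 12 high, floor and walls 4 thick. Origin: centre of its underside, z up. Cells, at own x = 0, 64 wide inside: long cell (100 inside along y) at y = -34; square cell (64 by 64) at y = +52. Its y axis is within 21 degrees of world y; the trays may change sides.
- green_block: In mm. White-topped sanding block, a rigid box 80 (own x) by 40 (own y) by 34 high; dark green below, top 10 cream white. Origin: centre of its underside, z up. Loose in the stock row, on the bench, its long side within about 25 degrees of the world x axis. 50 to 95 g.
- orange_block: In mm. Orange-topped sanding block, a rigid box 80 (own x) by 40 (own y) by 34 high; black below, top 10 orange. Origin: centre of its underside, z up. Loose in the stock row, on the bench, its long side within about 25 degrees of the world x axis. 50 to 95 g.
- red_jar: In mm. Red paint jar, 42 tall; label-banded body 34 in diameter and 26 high, with a lid 36 in diameter over the top 16; red lid and body. Origin: centre of its underside, z up. Loose, upright in the stock row on the bench. 40 to 80 g.
- yellow_jar: In mm. Yellow paint jar, 42 tall; label-banded body 34 in diameter and 26 high, with a lid 36 in diameter over the top 16; yellow lid and body. Origin: centre of its underside, z up. Loose, upright in the stock row on the bench. 40 to 80 g.
- glue_bottle: In mm. White glue bottle, 80 tall: round body 34 in diameter, straight up to 44 high, sloping shoulder to 52, then a slim pointed nozzle (10 in diameter at its foot) to 80. Origin: centre of its underside, z up. Loose, upright in the stock row on the bench. 35 to 70 g.
- green_jar: In mm. Green paint jar, 42 tall; label-banded body 34 in diameter and 26 high, with a lid 36 in diameter over the top 16; green lid and body. Origin: centre of its underside, z up. Loose, upright in the same stock row. Not part of either kit.
- cement_bottle: In mm. Square amber cement bottle, yellow band, 40 by 40 by 36 high, with a round blue cap (26 in diameter) up to 62. Origin: centre of its underside, z up. Loose, in the same stock row. Not part of either kit.
- spray_can: In mm. Silver and white spray can with blue bands, 66 in diameter, 186 tall, standing loose to the robot's left of the trays. Origin: centre of its underside, z up. Not part of either kit.

How it is judged:
By the outcome, as a careful person would: the job done as asked, in the order asked, and still so for the second after the job is handed in, with the robot touching nothing.
It also fails if it takes over 104 s, if anything falls off the work surface, if the arm or the gripper's body presses on something with over 40 N, if the wrist force passes 120 N, or if a joint passes its speed limit or range.

## Working session

There is one attempt and no reset: what is moved stays moved. The work goes in short steps, Python scripts to look and compute and a tool call to move; the robot and the scene stay as the last step left them, time stands still between calls to the robot, and variables do not carry over. Pictures are saved under pics/ and viewed, about 12 in all and at most 16, crops included, and the job is handed in when it is done.

Besides the shell and the picture viewer there is one more tool, called in YAML: its name, and indented under it one key for each argument. drive_tool: Moves the arm, as the interface text tells. Its arguments: {"type":"object","properties":{"targets":{"type":"array"},"squeeze":{"type":"number"}},"required":["targets"]}

```bash
mkdir -p pics; ls
cat > h.py <<'E'
import numpy as np, cv2
from cell import readout, get_image, robot
def cam(n):
    c=get_image(n); f=240/np.tan(np.radians(c['fovy']/2))
    c['K']=np.array([[f,0,c['cx']],[0,f,c['cy']],[0,0,1.]]); c['R']=np.array(c['R']);c['t']=np.array(c['t']);c['D']=np.array(c['dist_coeffs'],float);return c
def ray(c,uv,z):
    p=cv2.undistortPoints(np.array(uv,float).reshape(-1,1,2),c['K'],c['D']).reshape(-1,2)
    d=np.c_[p,np.ones(len(p))]@c['R']; o=-c['R'].T@c['t']
    return o+d*((z-o[2])/d[:,2])[:,None]
def cloud(c):
    v,u=np.mgrid[0:480,0:640]; p=cv2.undistortPoints(np.c_[u.ravel(),v.ravel()].astype(float).reshape(-1,1,2),c['K'],c['D']).reshape(-1,2)
    z=c['range_z'].ravel()[:,None].astype(float)
    X=(np.c_[p,np.ones(len(p))]*z-c['t'])@c['R']; X[z[:,0]==0]=np.nan
    return X.reshape(480,640,3)
def save(n,im): cv2.imwrite('pics/'+n+'.png',im[:,:,::-1])
E
python3 - <<'E'
from h import *
for n in('top','scene'):
    c=cam(n); save(n+'0',c['pixels']); np.savez(n+'0.npz',**{k:c[k] for k in('pixels','range_z','K','D','R','t')}); print(n,c['K'][0,0],c['D'],-c['R'].T@c['t'])
print(readout.sense())
E
```

```text
pics
top 506.6509789533389 [-0.09562461  0.          0.          0.          0.        ] [ 385.40395542  111.22263047 1101.96474012]
scene 474.65911390330695 [-0.0925458  0.         0.         0.         0.       ] [ 960.17547869 -159.47485157  775.11241923]
{'time_s': 0.1, 'joints': array([-6.90121995e+01,  1.76209181e+01,  8.63772570e+01,  6.31980223e-04,
        7.61153268e+01, -4.21225104e+00]), 'qd': array([-0.09659954, -0.15584392, -0.15267773,  0.02040865, -0.04082595,
        0.04923319]), 'effort': array([-4.21449240e-04, -4.58529174e+01, -2.52607191e+01, -2.99055882e-04,
        5.62975765e-03,  6.03858595e-06]), 'tcp_pos': array([ 244.57008174, -519.70053566,  247.43813031]), 'ee_rot': array([-1.79886850e+02, -8.94842990e-03,  2.51998904e+01]), 'force': array([0.83388617, 0.94460792, 0.90852554]), 'torque': array([ 0.03182473, -0.00850338,  0.01967959]), 'opening': 85.47026739573353}
```

View pics/top0.png

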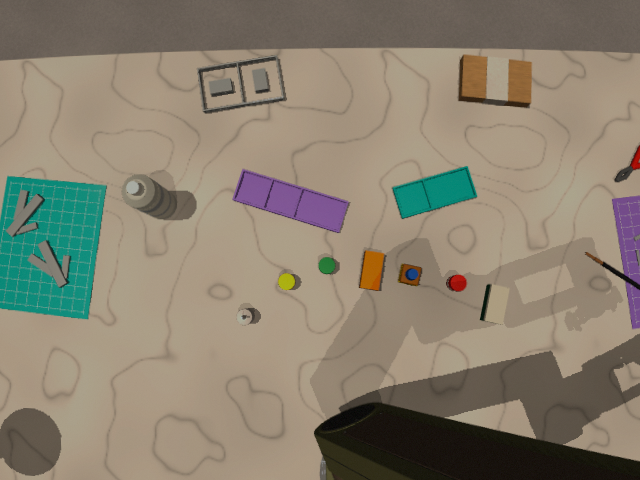

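View pics/scene0.png

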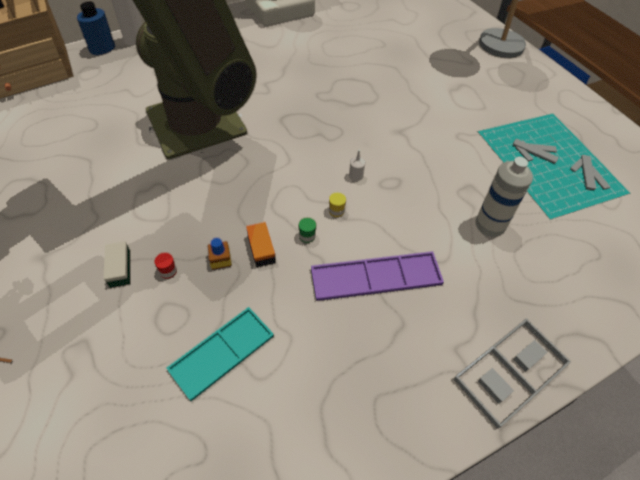

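The top view (up = +x, left = +y) shows the purple tray at (291,201) with its square cells on the left. The teal tray is at (434,192) with its square cell on the left. The row, by pixel: glue (246,316), yellow (287,282), green (327,265), orange block (372,270), cement (410,274), red (457,283), white-topped block (494,303). The spray can stands at (150,195).

Run:
```python
from h import *
def load(n):
    d=np.load(n+'0.npz'); return {k:d[k] for k in d}
c=load('top'); s=load('scene'); X=cloud(c); 
hsv=cv2.cvtColor(c['pixels'],cv2.COLOR_RGB2HSV)
def mask(uv,r,lo,hi):
    m=cv2.inRange(hsv,np.array(lo),np.array(hi)); k=np.zeros_like(m); cv2.circle(k,uv,r,255,-1); m&=k
    n,l,st,_=cv2.connectedComponentsWithStats(m); i=1+np.argmax(st[1:,4]); return (l==i).astype(np.uint8)
def rect(name,m,z):
    ct=max(cv2.findContours(m,0,cv2.CHAIN_APPROX_NONE)[0],key=cv2.contourArea)
    P=ray(c,ct.reshape(-1,2),z)[:,:2].astype(np.float32)
    r=cv2.minAreaRect(P); b=cv2.boxPoints(r); e=[b[1]-b[0],b[2]-b[1]]; L=max(e,key=np.linalg.norm)
    print(name,np.round(r[0],1),np.round(r[1],1),'long dir deg',round(float(np.degrees(np.arctan2(L[1],L[0])))%180,1),'z',np.round(np.nanmedian(X[m>0][:,2]),1))
for uv in[(291,201),(434,192),(246,316),(287,282),(327,265),(372,270),(412,274),(410,281),(457,283),(497,303),(494,303),(135,188)]: print(uv,hsv[uv[1],uv[0]],np.round(X[uv[1],uv[0]],0))
rect('purple',mask((291,201),75,(120,60,40),(150,255,255)),12)
rect('teal',mask((434,192),60,(80,120,40),(95,255,255)),12)
rect('orange',mask((372,270),30,(8,150,120),(22,255,255)),34)
# height masks
def hrect(name,uv,r,z0,z1,z):
    k=np.zeros((480,640),np.uint8); cv2.circle(k,uv,r,255,-1)
    m=((X[:,:,2]>z0)&(X[:,:,2]<z1)&(k>0)).astype(np.uint8); n,l,st,_=cv2.connectedComponentsWithStats(m); m=(l==1+np.argmax(st[1:,4])).astype(np.uint8)
    ct=max(cv2.findContours(m,0,cv2.CHAIN_APPROX_NONE)[0],key=cv2.contourArea)
    p,rad=cv2.minEnclosingCircle(ct); print(name,'circ',np.round(ray(c,[p],z)[0],1),round(rad,1),end=' '); rect('',m,z)
hrect('orange',(372,270),28,26,42,34); hrect('green_block',(494,303),32,26,42,34)
hrect('yellow',(287,282),18,34,50,42);hrect('greenj',(327,265),18,34,50,42);hrect('red',(457,283),18,34,50,42)
hrect('glue body',(246,316),18,34,55,44);hrect('glue noz',(246,316),18,60,90,76);hrect('cement',(410,274),18,26,44,36);hrect('can',(145,190),40,165,200,180)
```

```text
(291, 201) [139 108 149] [591. 167.   3.]
(434, 192) [ 86 251 137] [ 606. -150.    4.]
(246, 316) [ 16  49 109] [344. 261.  50.]
(287, 282) [ 31 229 176] [412. 176.  41.]
(327, 265) [ 67 172 120] [447.  91.  39.]
(372, 270) [ 17 246 173] [435.  -4.  34.]
(412, 274) [108 206 126] [424. -83.  61.]
(410, 281) [ 15 228 124] [410. -83.  37.]
(457, 283) [  1 242 154] [ 403. -182.   43.]
(497, 303) [ 20  66 171] [ 359. -269.   37.]
(494, 303) [ 20  65 172] [ 359. -262.   36.]
(135, 188) [ 40  13 171] [587. 448. 184.]
purple [590.8 168.9] [244.1  72.8] long dir deg 71.6 z 4.6
teal [ 605.5 -149.4] [ 72.3 176.7] long dir deg 105.5 z 4.6
orange [434.9  -3.2] [40.4 80. ] long dir deg 170.0 z 33.9
orange circ [434.7  -3.6  34. ] 20.9  [435.   -3.2] [40.7 80.1] long dir deg 169.9 z 33.9
green_block circ [ 356.8 -268.4   34. ] 20.7  [ 356.9 -267.4] [42.7 79.2] long dir deg 165.9 z 33.6
yellow circ [414.6 177.2  42. ] 8.5  [414.6 177.6] [33.5 33.4] long dir deg 89.0 z 41.6
greenj circ [446.5  92.2  42. ] 8.4  [446.5  91.4] [33.5 33.6] long dir deg 179.0 z 41.8
red circ [ 403.4 -183.8   42. ] 8.8  [ 403.3 -183.4] [36.6 33.7] long dir deg 88.8 z 41.4
glue body circ [342.3 265.5  44. ] 8.3  [342.4 265.6] [33.3 31. ] long dir deg 89.2 z 46.9
glue noz circ [342.7 264.   76. ] 1.8  [342.7 264. ] [6.1 4. ] long dir deg 89.1 z 71.5
cement circ [423.5 -82.7  36. ] 12.3  [424.1 -83.6] [39.  40.1] long dir deg 164.9 z 35.4
can circ [585.8 447.  180. ] 12.8  [585.7 447.6] [44.9 46. ] long dir deg 124.2 z 169.0
```

```bash
cat > go.py <<'E'
import sys
from h import *
from scipy.spatial.transform import Rotation as Ro
s=readout.sense(); p=s['tcp_pos']; R=Ro.from_euler('xyz',s['ee_rot'],degrees=True)
x,y,z,yaw=map(float,sys.argv[1:5])
R2=Ro.from_euler('xyz',[180,0,yaw],degrees=True)
d=R.inv().apply(np.array([x,y,z])-p)/1000
print('t',round(s['time_s'],2),'pos',np.round(p,1),'rot',np.round(s['ee_rot'],1),'open',round(s['opening'],1),'F',np.round(s['force'],1))
print('linear',np.round(d,4),'len',round(np.linalg.norm(d),3),'rot',np.round((R.inv()*R2).as_rotvec(),4),'tip',robot.tip_reach)
E
python3 go.py 435 -3.2 120 -10
```

```text
t 0.1 pos [ 244.6 -519.7  247.4] rot [-179.9   -0.    25.2] open 85.5 F [0.8 0.9 0.9]
linear [ 0.3922 -0.386   0.1283] len 0.565 rot [-2.000e-03  5.000e-04  6.144e-01] tip 17.0
```

drive_tool:
  targets:
    - {"linear": [0.02,-0.02,0.005],"rot": [0,0,0.05],"jaw": 75}
    - {"linear": [0.046,-0.046,0.01],"rot": [0,0,0.12],"jaw": 75}
    - {"linear": [0.074,-0.074,0.018],"rot": [0,0,0.2],"jaw": 75}
    - {"linear": [0.102,-0.102,0.026],"rot": [0,0,0.29],"jaw": 75}
    - {"linear": [0.13,-0.13,0.034],"rot": [0,0,0.38],"jaw": 75}
    - {"linear": [0.158,-0.158,0.042],"rot": [0,0,0.47],"jaw": 75}
    - {"linear": [0.186,-0.186,0.05],"rot": [0,0,0.55],"jaw": 75}
    - {"linear": [0.21,-0.21,0.06],"rot": [0,0,0.614],"jaw": 75}
  squeeze: 40

```text
time_s: 0.77
tcp_pos: [345.1, -237.8, 187.6]
ee_rot: [-179.9, 0.0, -10.2]
force: [1.2, 0.0, -0.3]
opening: 59.9
```

```bash
python3 go.py 435 -3.2 100 -10
```

```text
t 0.77 pos [ 345.1 -237.8  187.6] rot [-179.9    0.   -10.2] open 59.9 F [ 1.2  0.  -0.3]
linear [ 0.0469 -0.2466  0.0881] len 0.266 rot [-0.0022  0.0009 -0.0038] tip 17.0
```

drive_tool:
  targets:
    - {"linear": [0.007,-0.037,0.013],"rot": [0,0,0],"jaw": 75}
    - {"linear": [0.014,-0.074,0.026],"rot": [0,0,0],"jaw": 75}
    - {"linear": [0.021,-0.111,0.039],"rot": [0,0,0],"jaw": 75}
    - {"linear": [0.028,-0.148,0.052],"rot": [0,0,0],"jaw": 75}
    - {"linear": [0.035,-0.185,0.066],"rot": [0,0,0],"jaw": 75}
    - {"linear": [0.042,-0.221,0.079],"rot": [-0.002,0.001,-0.004],"jaw": 75}
    - {"linear": [0.0469,-0.2466,0.088],"rot": [-0.002,0.001,-0.004],"jaw": 75}
    - {"linear": [0.0469,-0.2466,0.088],"rot": [-0.002,0.001,-0.004],"jaw": 75}

```text
time_s: 1.43
tcp_pos: [435.5, 0.7, 98.5]
ee_rot: [-179.9, 0.1, -9.7]
force: [-0.1, -0.7, -0.3]
opening: 60.6
```

```bash
python3 go.py 435 -3.2 28 -10
python3 - <<'E'
from h import *
c=cam('wrist'); save('w1',c['pixels'])
E
```

```text
t 1.43 pos [435.5   0.7  98.5] rot [-1.799e+02  1.000e-01 -9.700e+00] open 60.6 F [-0.1 -0.7 -0.3]
linear [0.0003 0.004  0.0705] len 0.071 rot [-0.0015  0.0019  0.0046] tip 17.0
```

View pics/w1.png

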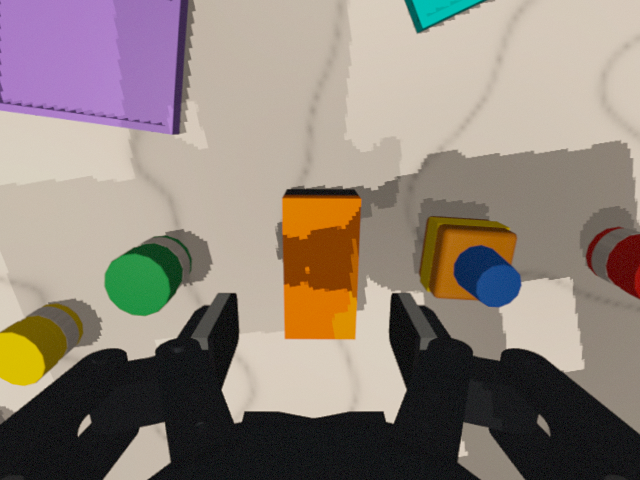

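The wrist view shows the orange block at columns 283–360, centred between the open fingers (238 and 390). The green jar and the cement bottle are well clear on either side.

drive_tool:
  targets:
    - {"linear": [0,0.004,0.01],"rot": [0,0,0.004],"jaw": 75}
    - {"linear": [0,0.004,0.03],"rot": [0,0,0.004],"jaw": 75}
    - {"linear": [0,0.004,0.05],"rot": [0,0,0.004],"jaw": 75}
    - {"linear": [0,0.004,0.065],"rot": [0,0,0.004],"jaw": 75}
    - {"linear": [0,0.004,0.0705],"rot": [0,0,0.004],"jaw": 75}
    - {"linear": [0,0.004,0.0705],"rot": [0,0,0.004],"jaw": 100}
    - {"linear": [0,0.004,0.0705],"rot": [0,0,0.004],"jaw": 180}
    - {"linear": [0,0.004,0.0705],"rot": [0,0,0.004],"jaw": 180}

```text
time_s: 2.15
tcp_pos: [434.6, -5.5, 29.4]
ee_rot: [-180.0, 0.0, -10.0]
force: [0.4, 1.0, 0.5]
opening: 39.4
```

drive_tool:
  targets:
    - {"linear": [0,0,0],"rot": [0,0,0],"jaw": 180}
    - {"linear": [0,0,0],"rot": [0,0,0],"jaw": 180}

```text
time_s: 2.32
tcp_pos: [435.4, -5.7, 30.2]
ee_rot: [-180.0, -0.1, -10.0]
force: [0.6, 1.0, 0.1]
opening: 39.2
```

drive_tool:
  targets:
    - {"linear": [0,0,-0.008],"rot": [0,0,0],"jaw": 180}
    - {"linear": [0,0,-0.025],"rot": [0,0,0],"jaw": 180}
    - {"linear": [0,0,-0.05],"rot": [0,0,0],"jaw": 180}
    - {"linear": [0,0,-0.075],"rot": [0,0,0],"jaw": 180}
    - {"linear": [0,0,-0.09],"rot": [0,0,0],"jaw": 180}
    - {"linear": [0,0,-0.095],"rot": [0,0,0],"jaw": 180}
    - {"linear": [0,0,-0.095],"rot": [0,0,0],"jaw": 180}

```text
time_s: 2.9
tcp_pos: [436.4, -5.8, 127.1]
ee_rot: [-180.0, -0.3, -10.0]
force: [0.4, -0.6, -0.3]
opening: 38.9
```

```bash
python3 go.py 614.6 -182.2 120 105.5
```

```text
t 2.9 pos [436.4  -5.8 127.1] rot [-180.    -0.3  -10. ] open 38.9 F [ 0.4 -0.6 -0.3]
linear [0.206  0.1429 0.0083] len 0.251 rot [ 0.0057 -0.0043 -2.0154] tip 17.0
```

drive_tool:
  targets:
    - {"linear": [0.015,0.01,0],"rot": [0,0,-0.06],"jaw": 180}
    - {"linear": [0.04,0.028,0],"rot": [0,0,-0.17],"jaw": 180}
    - {"linear": [0.068,0.047,0],"rot": [0,0,-0.29],"jaw": 180}
    - {"linear": [0.096,0.067,0],"rot": [0,0,-0.41],"jaw": 180}
    - {"linear": [0.124,0.086,0],"rot": [0,0,-0.53],"jaw": 180}
    - {"linear": [0.152,0.105,0],"rot": [0,0,-0.65],"jaw": 180}
    - {"linear": [0.178,0.123,0],"rot": [0,0,-0.77],"jaw": 180}
    - {"linear": [0.195,0.135,0],"rot": [0,0,-0.89],"jaw": 180}

```text
time_s: 3.57
tcp_pos: [606.8, -174.8, 126.5]
ee_rot: [179.7, -0.2, 41.3]
force: [-0.4, 0.5, -1.4]
opening: 39.3
```

```bash
python3 go.py 614.6 -182.2 110 105.5
```

```text
t 3.57 pos [ 606.8 -174.8  126.5] rot [179.7  -0.2  41.3] open 39.3 F [-0.4  0.5 -1.4]
linear [0.0009 0.0106 0.0166] len 0.02 rot [ 6.0000e-03 -8.0000e-04 -1.1203e+00] tip 17.0
```

drive_tool:
  targets:
    - {"linear": [0,0.003,0],"rot": [0,0,-0.12],"jaw": 180}
    - {"linear": [0,0.006,0],"rot": [0,0,-0.24],"jaw": 180}
    - {"linear": [0.001,0.0106,0.004],"rot": [0,0,-0.36],"jaw": 180}
    - {"linear": [0.001,0.0106,0.007],"rot": [0,0,-0.48],"jaw": 180}
    - {"linear": [0.001,0.0106,0.01],"rot": [0,0,-0.6],"jaw": 180}
    - {"linear": [0.001,0.0106,0.013],"rot": [0,0,-0.72],"jaw": 180}
    - {"linear": [0.001,0.0106,0.016],"rot": [0,0,-0.84],"jaw": 180}
    - {"linear": [0.001,0.0106,0.016],"rot": [0,0,-0.96],"jaw": 180}

```text
time_s: 4.23
tcp_pos: [613.0, -181.6, 107.9]
ee_rot: [179.9, -0.0, 96.7]
force: [0.6, 0.8, -0.6]
opening: 38.9
```

```bash
python3 go.py 614.6 -182.2 60 105.5
```

```text
t 4.23 pos [ 613.  -181.6  107.9] rot [179.9  -0.   96.7] open 38.9 F [ 0.6  0.8 -0.6]
linear [-0.0008  0.0014  0.0479] len 0.048 rot [ 0.0014 -0.0004 -0.1543] tip 17.0
```

drive_tool:
  targets:
    - {"linear": [-0.001,0.001,0.005],"rot": [0,0,-0.1],"jaw": 180}
    - {"linear": [-0.001,0.001,0.015],"rot": [0,0,-0.154],"jaw": 180}
    - {"linear": [-0.001,0.001,0.03],"rot": [0,0,-0.154],"jaw": 180}
    - {"linear": [-0.001,0.001,0.042],"rot": [0,0,-0.154],"jaw": 180}
    - {"linear": [-0.001,0.001,0.048],"rot": [0,0,-0.154],"jaw": 180}
    - {"linear": [-0.001,0.001,0.048],"rot": [0,0,-0.154],"jaw": 180}
    - {"linear": [-0.001,0.001,0.048],"rot": [0,0,-0.154],"jaw": 180}

```text
time_s: 4.82
tcp_pos: [613.7, -182.2, 59.0]
ee_rot: [-180.0, -0.1, 105.5]
force: [-0.5, 0.2, -0.5]
opening: 38.9
```

```bash
python3 go.py 614.6 -182.2 34 105.5
python3 - <<'E'
from h import *
c=cam('wrist'); save('w2',c['pixels'])
E
```

```text
t 4.82 pos [ 613.7 -182.2   59. ] rot [-1.800e+02 -1.000e-01  1.055e+02] open 38.9 F [-0.5  0.2 -0.5]
linear [-0.0003  0.0009  0.025 ] len 0.025 rot [-0.0001 -0.0014 -0.0005] tip 17.0
```

View pics/w2.png

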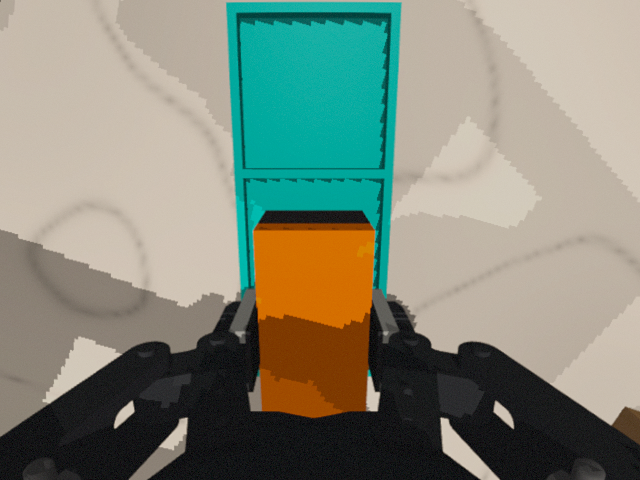

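The block (columns 255–375) is centred over the teal long cell and square to it. Next I lower it until it touches.

drive_tool:
  targets:
    - {"linear": [0,0.001,0.006],"rot": [0,0,0],"jaw": 180}
    - {"linear": [0,0.001,0.013],"rot": [0,0,0],"jaw": 180}
    - {"linear": [0,0.001,0.019],"rot": [0,0,0],"jaw": 180}
    - {"linear": [0,0.001,0.022],"rot": [0,0,0],"jaw": 180}
    - {"linear": [0,0.001,0.0235],"rot": [0,0,0],"jaw": 180}
    - {"linear": [0,0.001,0.0245],"rot": [0,0,0],"jaw": 180}
    - {"linear": [0,0.001,0.0245],"rot": [0,0,0],"jaw": 180}
    - {"linear": [0,0.001,0.0245],"rot": [0,0,0],"jaw": 180}

```text
time_s: 5.53
tcp_pos: [615.4, -182.2, 35.3]
ee_rot: [179.9, -0.0, 105.5]
force: [-0.3, -0.6, -1.1]
opening: 38.8
```

drive_tool:
  targets:
    - {"linear": [0,0,0.001],"rot": [0,0,0],"jaw": 180}
    - {"linear": [0,0,0.001],"rot": [0,0,0],"jaw": 180}

```text
time_s: 5.7
tcp_pos: [615.5, -182.2, 34.5]
ee_rot: [179.9, -0.0, 105.5]
force: [0.3, 0.4, -1.2]
opening: 39.6
```

drive_tool:
  targets:
    - {"linear": [0,0,0.001],"rot": [0,0,0],"jaw": 180}
    - {"linear": [0,0,0.001],"rot": [0,0,0],"jaw": 180}

```text
time_s: 5.87
tcp_pos: [615.6, -182.3, 33.5]
ee_rot: [179.9, -0.0, 105.5]
force: [0.1, -0.5, -0.2]
opening: 39.4
```

drive_tool:
  targets:
    - {"linear": [0,0,0.001],"rot": [0,0,0],"jaw": 180}
    - {"linear": [0,0,0.001],"rot": [0,0,0],"jaw": 180}

```text
time_s: 6.03
tcp_pos: [615.7, -182.2, 33.1]
ee_rot: [179.9, 0.0, 105.5]
force: [-1.2, 0.4, 3.3]
opening: 39.2
```

drive_tool:
  targets:
    - {"linear": [0,0,0.001],"rot": [0,0,0],"jaw": 180}
    - {"linear": [0,0,0.001],"rot": [0,0,0],"jaw": 180}

```text
time_s: 6.2
tcp_pos: [615.6, -182.2, 33.1]
ee_rot: [179.9, 0.0, 105.5]
force: [-1.8, 0.8, 5.4]
opening: 39.4
```

drive_tool:
  targets:
    - {"linear": [0,0,0],"rot": [0,0,0],"jaw": 115}
    - {"linear": [0,0,0],"rot": [0,0,0],"jaw": 100}
    - {"linear": [0,0,0],"rot": [0,0,0],"jaw": 90}
    - {"linear": [0,0,-0.01],"rot": [0,0,0],"jaw": 90}
    - {"linear": [0,0,-0.035],"rot": [0,0,0],"jaw": 90}
    - {"linear": [0,0,-0.065],"rot": [0,0,0],"jaw": 75}
    - {"linear": [0,0,-0.09],"rot": [0,0,0],"jaw": 75}
    - {"linear": [0,0,-0.095],"rot": [0,0,0],"jaw": 75}

```text
time_s: 6.87
tcp_pos: [618.4, -183.3, 133.6]
ee_rot: [179.5, 0.3, 105.5]
force: [0.9, -0.2, 0.7]
opening: 60.4
```

```bash
python3 go.py 414.6 177.4 110 105.5
```

```text
t 6.87 pos [ 618.4 -183.3  133.6] rot [179.5   0.3 105.5] open 60.4 F [ 0.9 -0.2  0.7]
linear [ 0.4022 -0.1003  0.0203] len 0.415 rot [ 0.0095  0.0056 -0.0003] tip 17.0
```

drive_tool:
  targets:
    - {"linear": [0.025,-0.006,0],"rot": [0,0,0],"jaw": 75}
    - {"linear": [0.063,-0.015,0],"rot": [0,0,0],"jaw": 75}
    - {"linear": [0.102,-0.025,0],"rot": [0.009,0.006,0],"jaw": 75}
    - {"linear": [0.141,-0.035,0.003],"rot": [0.009,0.006,0],"jaw": 75}
    - {"linear": [0.18,-0.045,0.006],"rot": [0.009,0.006,0],"jaw": 75}
    - {"linear": [0.219,-0.055,0.009],"rot": [0.009,0.006,0],"jaw": 75}
    - {"linear": [0.258,-0.064,0.012],"rot": [0.009,0.006,0],"jaw": 75}
    - {"linear": [0.297,-0.074,0.015],"rot": [0.009,0.006,0],"jaw": 75}

```text
time_s: 7.53
tcp_pos: [466.8, 84.4, 116.1]
ee_rot: [180.0, -0.0, 105.4]
force: [0.8, 0.6, 1.2]
opening: 59.9
```

```bash
python3 go.py 414.6 177.4 90 105.5
```

```text
t 7.53 pos [466.8  84.4 116.1] rot [180.   -0.  105.4] open 59.9 F [0.8 0.6 1.2]
linear [ 0.1035 -0.0255  0.0261] len 0.11 rot [ 0.0007 -0.0005 -0.001 ] tip 17.0
```

drive_tool:
  targets:
    - {"linear": [0.038,-0.01,0.005],"rot": [0,0,0],"jaw": 75}
    - {"linear": [0.07,-0.017,0.014],"rot": [0,0,0],"jaw": 75}
    - {"linear": [0.09,-0.022,0.021],"rot": [0,0,0],"jaw": 75}
    - {"linear": [0.1,-0.025,0.025],"rot": [0,0,0],"jaw": 75}
    - {"linear": [0.1035,-0.0255,0.026],"rot": [0,0,0],"jaw": 75}
    - {"linear": [0.1035,-0.0255,0.026],"rot": [0,0,0],"jaw": 75}
    - {"linear": [0.1035,-0.0255,0.026],"rot": [0,0,0],"jaw": 75}

```text
time_s: 8.12
tcp_pos: [415.7, 176.9, 90.4]
ee_rot: [179.9, -0.0, 105.4]
force: [-0.1, 0.3, -0.3]
opening: 60.2
```

```bash
python3 go.py 414.6 177.4 29 105.5
```

```text
t 8.12 pos [415.7 176.9  90.4] rot [179.9  -0.  105.4] open 60.2 F [-0.1  0.3 -0.3]
linear [ 0.0007 -0.001   0.0614] len 0.061 rot [ 0.0017 -0.     -0.0011] tip 17.0
```

drive_tool:
  targets:
    - {"linear": [0.001,-0.001,0.01],"rot": [0,0,0],"jaw": 75}
    - {"linear": [0.001,-0.001,0.028],"rot": [0,0,0],"jaw": 75}
    - {"linear": [0.001,-0.001,0.045],"rot": [0,0,0],"jaw": 75}
    - {"linear": [0.001,-0.001,0.056],"rot": [0,0,0],"jaw": 75}
    - {"linear": [0.001,-0.001,0.061],"rot": [0,0,0],"jaw": 75}
    - {"linear": [0.001,-0.001,0.061],"rot": [0,0,0],"jaw": 75}
    - {"linear": [0.001,-0.001,0.061],"rot": [0,0,0],"jaw": 110}
    - {"linear": [0.001,-0.001,0.061],"rot": [0,0,0],"jaw": 125}

```text
time_s: 8.78
tcp_pos: [415.6, 177.4, 30.0]
ee_rot: [179.8, 0.0, 105.4]
force: [0.5, -0.7, -0.7]
opening: 43.9
```

drive_tool:
  targets:
    - {"linear": [0,0,0],"rot": [0,0,0],"jaw": 180}
    - {"linear": [0,0,0],"rot": [0,0,0],"jaw": 180}
    - {"linear": [0,0,0],"rot": [0,0,0],"jaw": 180}
    - {"linear": [0,0,0],"rot": [0,0,0],"jaw": 180}

```text
time_s: 9.12
tcp_pos: [416.3, 177.6, 30.6]
ee_rot: [179.7, 0.0, 105.4]
force: [-0.1, -0.6, 4.7]
opening: 34.2
```

drive_tool:
  targets:
    - {"linear": [0,0,-0.008],"rot": [0,0,0],"jaw": 180}
    - {"linear": [0,0,-0.025],"rot": [0,0,0],"jaw": 180}
    - {"linear": [0,0,-0.05],"rot": [0,0,0],"jaw": 180}
    - {"linear": [0,0,-0.075],"rot": [0,0,0],"jaw": 180}
    - {"linear": [0,0,-0.092],"rot": [0,0,0],"jaw": 180}
    - {"linear": [0,0,-0.1],"rot": [0,0,0],"jaw": 180}
    - {"linear": [0,0,-0.1],"rot": [0,0,0],"jaw": 180}

```text
time_s: 9.7
tcp_pos: [416.9, 178.0, 132.7]
ee_rot: [179.5, -0.0, 105.4]
force: [0.3, 0.5, -0.4]
opening: 34.3
```

```bash
python3 go.py 591.6 -99.3 110 105.5
```

```text
t 9.7 pos [416.9 178.  132.7] rot [179.5  -0.  105.4] open 34.3 F [ 0.3  0.5 -0.4]
linear [-0.3137  0.0945  0.0235] len 0.329 rot [ 0.0095 -0.0001 -0.0015] tip 17.0
```

drive_tool:
  targets:
    - {"linear": [-0.02,0.006,0],"rot": [0.004,0,0],"jaw": 180}
    - {"linear": [-0.052,0.016,0],"rot": [0.009,0,0],"jaw": 180}
    - {"linear": [-0.088,0.027,0],"rot": [0.009,0,0],"jaw": 180}
    - {"linear": [-0.124,0.038,0.003],"rot": [0.009,0,0],"jaw": 180}
    - {"linear": [-0.16,0.049,0.006],"rot": [0.009,0,0],"jaw": 180}
    - {"linear": [-0.196,0.06,0.009],"rot": [0.009,0,0],"jaw": 180}
    - {"linear": [-0.232,0.071,0.012],"rot": [0.009,0,0],"jaw": 180}
    - {"linear": [-0.26,0.08,0.015],"rot": [0.009,0,0],"jaw": 180}

```text
time_s: 10.37
tcp_pos: [563.8, -53.9, 116.6]
ee_rot: [-179.9, -0.0, 105.4]
force: [-0.1, 0.2, -0.4]
opening: 34.3
```

```bash
python3 go.py 591.6 -99.3 75 105.5
```

```text
t 10.37 pos [563.8 -53.9 116.6] rot [-179.9   -0.   105.4] open 34.3 F [-0.1  0.2 -0.4]
linear [-0.0512  0.0148  0.0416] len 0.068 rot [-0.0012 -0.0004 -0.0024] tip 17.0
```

drive_tool:
  targets:
    - {"linear": [-0.024,0.007,0.004],"rot": [0,0,0],"jaw": 180}
    - {"linear": [-0.041,0.012,0.012],"rot": [0,0,0],"jaw": 180}
    - {"linear": [-0.048,0.014,0.022],"rot": [0,0,0],"jaw": 180}
    - {"linear": [-0.051,0.015,0.032],"rot": [0,0,0],"jaw": 180}
    - {"linear": [-0.051,0.015,0.039],"rot": [0,0,0],"jaw": 180}
    - {"linear": [-0.051,0.015,0.0416],"rot": [0,0,0],"jaw": 180}
    - {"linear": [-0.051,0.015,0.0416],"rot": [0,0,0],"jaw": 180}
    - {"linear": [-0.051,0.015,0.0416],"rot": [0,0,0],"jaw": 180}

```text
time_s: 11.03
tcp_pos: [590.9, -97.7, 74.9]
ee_rot: [-179.9, -0.1, 105.4]
force: [1.1, 0.0, -0.7]
opening: 34.5
```

```bash
python3 go.py 591.6 -99.3 38 105.5
python3 - <<'E'
from h import *
a=cam('wrist')['pixels'];b=cam('scene')['pixels'][240:420,120:360]
b=cv2.resize(b,None,fx=1.5,fy=1.5); a=cv2.resize(a,(440,330)); im=np.zeros((330,800,3),np.uint8); im[:,:440]=a; im[:270,440:]=b; save('m3',im)
E
```

```text
t 11.03 pos [590.9 -97.7  74.9] rot [-1.799e+02 -1.000e-01  1.054e+02] open 34.5 F [ 1.1  0.  -0.7]
linear [-0.0018  0.0003  0.0369] len 0.037 rot [-0.0021 -0.0011 -0.0009] tip 17.0
```

View pics/m3.png

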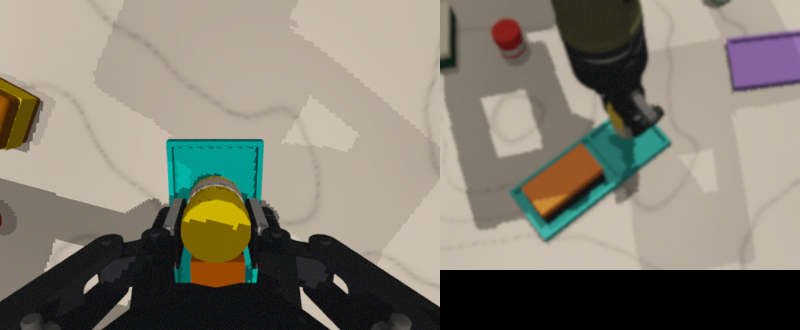

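The orange block lies flat in the teal long cell. The yellow jar is upright over the square cell, at about (215,230) in the left half.

drive_tool:
  targets:
    - {"linear": [-0.001,0,0.008],"rot": [0,0,0],"jaw": 180}
    - {"linear": [-0.002,0,0.018],"rot": [0,0,0],"jaw": 180}
    - {"linear": [-0.002,0,0.028],"rot": [0,0,0],"jaw": 180}
    - {"linear": [-0.002,0,0.034],"rot": [0,0,0],"jaw": 180}
    - {"linear": [-0.002,0,0.037],"rot": [0,0,0],"jaw": 180}
    - {"linear": [-0.002,0,0.038],"rot": [0,0,0],"jaw": 180}
    - {"linear": [-0.002,0,0.038],"rot": [0,0,0],"jaw": 180}
    - {"linear": [-0.002,0,0.038],"rot": [0,0,0],"jaw": 180}

```text
time_s: 11.8
tcp_pos: [592.5, -100.2, 37.6]
ee_rot: [-180.0, -0.0, 105.4]
force: [-0.5, -0.1, -1.2]
opening: 34.6
```

drive_tool:
  targets:
    - {"linear": [0,0,0.0015],"rot": [0,0,0],"jaw": 180}
    - {"linear": [0,0,0.0015],"rot": [0,0,0],"jaw": 180}

```text
time_s: 11.97
tcp_pos: [592.8, -100.3, 36.3]
ee_rot: [180.0, 0.0, 105.4]
force: [0.2, 0.8, -1.2]
opening: 34.4
```

drive_tool:
  targets:
    - {"linear": [0,0,0.001],"rot": [0,0,0],"jaw": 180}
    - {"linear": [0,0,0.001],"rot": [0,0,0],"jaw": 180}

```text
time_s: 12.13
tcp_pos: [592.9, -100.3, 35.5]
ee_rot: [180.0, 0.0, 105.4]
force: [0.7, 0.5, -0.8]
opening: 34.3
```

drive_tool:
  targets:
    - {"linear": [0,0,0.001],"rot": [0,0,0],"jaw": 180}
    - {"linear": [0,0,0.001],"rot": [0,0,0],"jaw": 180}

```text
time_s: 12.3
tcp_pos: [593.0, -100.4, 34.7]
ee_rot: [179.9, 0.0, 105.4]
force: [0.1, -1.0, 1.1]
opening: 34.2
```

drive_tool:
  targets:
    - {"linear": [0,0,0.001],"rot": [0,0,0],"jaw": 180}
    - {"linear": [0,0,0.001],"rot": [0,0,0],"jaw": 180}

```text
time_s: 12.47
tcp_pos: [593.1, -100.4, 34.7]
ee_rot: [179.9, 0.1, 105.4]
force: [-1.6, 1.1, 6.5]
opening: 34.3
```

drive_tool:
  targets:
    - {"linear": [0,0,0.0005],"rot": [0,0,0],"jaw": 180}
    - {"linear": [0,0,0.0005],"rot": [0,0,0],"jaw": 180}

```text
time_s: 12.63
tcp_pos: [593.0, -100.4, 34.7]
ee_rot: [179.9, 0.1, 105.4]
force: [-1.8, 0.1, 4.3]
opening: 34.2
```

drive_tool:
  targets:
    - {"linear": [0,0,0],"rot": [0,0,0],"jaw": 130}
    - {"linear": [0,0,0],"rot": [0,0,0],"jaw": 115}
    - {"linear": [0,0,0],"rot": [0,0,0],"jaw": 90}
    - {"linear": [0,0,0],"rot": [0,0,0],"jaw": 85}
    - {"linear": [0,0,-0.01],"rot": [0,0,0],"jaw": 80}
    - {"linear": [0,0,-0.035],"rot": [0,0,0],"jaw": 75}
    - {"linear": [0,0,-0.065],"rot": [0,0,0],"jaw": 75}
    - {"linear": [0,0,-0.09],"rot": [0,0,0],"jaw": 75}

```text
time_s: 13.3
tcp_pos: [592.9, -100.4, 126.4]
ee_rot: [179.9, 0.1, 105.4]
force: [1.0, -0.2, -0.4]
opening: 60.5
```

```bash
python3 go.py 356.9 -267.4 100 165.9
```

```text
t 13.3 pos [ 592.9 -100.4  126.4] rot [1.799e+02 1.000e-01 1.054e+02] open 60.5 F [ 1.  -0.2 -0.4]
linear [-0.0982 -0.272   0.0261] len 0.29 rot [ 8.0000e-04  1.9000e-03 -1.0555e+00] tip 17.0
```

drive_tool:
  targets:
    - {"linear": [-0.008,-0.022,0],"rot": [0,0,-0.1],"jaw": 75}
    - {"linear": [-0.02,-0.056,0],"rot": [0,0,-0.22],"jaw": 75}
    - {"linear": [-0.033,-0.092,0],"rot": [0,0,-0.34],"jaw": 75}
    - {"linear": [-0.046,-0.128,0],"rot": [0,0,-0.46],"jaw": 75}
    - {"linear": [-0.059,-0.164,0.005],"rot": [0,0,-0.58],"jaw": 75}
    - {"linear": [-0.072,-0.2,0.01],"rot": [0,0,-0.7],"jaw": 75}
    - {"linear": [-0.084,-0.232,0.015],"rot": [0,0,-0.82],"jaw": 75}
    - {"linear": [-0.093,-0.257,0.02],"rot": [0,0,-0.94],"jaw": 75}

```text
time_s: 13.97
tcp_pos: [368.8, -259.0, 106.8]
ee_rot: [-180.0, 0.2, 158.9]
force: [-0.1, -0.2, 0.3]
opening: 60.4
```

```bash
python3 go.py 356.9 -267.4 90 165.9
```

```text
t 13.97 pos [ 368.8 -259.   106.8] rot [-180.     0.2  158.9] open 60.4 F [-0.1 -0.2  0.3]
linear [ 0.0081 -0.0121  0.0168] len 0.022 rot [-0.0008  0.0027 -0.1222] tip 17.0
```

drive_tool:
  targets:
    - {"linear": [0.004,-0.007,0.006],"rot": [0,0,-0.08],"jaw": 75}
    - {"linear": [0.007,-0.011,0.012],"rot": [0,0.003,-0.122],"jaw": 75}
    - {"linear": [0.008,-0.012,0.016],"rot": [0,0.003,-0.122],"jaw": 75}
    - {"linear": [0.008,-0.012,0.017],"rot": [0,0.003,-0.122],"jaw": 75}
    - {"linear": [0.008,-0.012,0.017],"rot": [0,0.003,-0.122],"jaw": 75}
    - {"linear": [0.008,-0.012,0.017],"rot": [0,0.003,-0.122],"jaw": 75}

```text
time_s: 14.47
tcp_pos: [357.8, -267.2, 90.1]
ee_rot: [-179.9, 0.0, 165.9]
force: [0.1, -0.5, 0.2]
opening: 60.3
```

```bash
python3 go.py 356.9 -267.4 29 165.9
python3 - <<'E'
from h import *
save('w4',cam('wrist')['pixels'])
E
```

```text
t 14.47 pos [ 357.8 -267.2   90.1] rot [-179.9    0.   165.9] open 60.3 F [ 0.1 -0.5  0.2]
linear [ 0.0008 -0.0003  0.0611] len 0.061 rot [-0.001   0.0003 -0.0002] tip 17.0
```

View pics/w4.png

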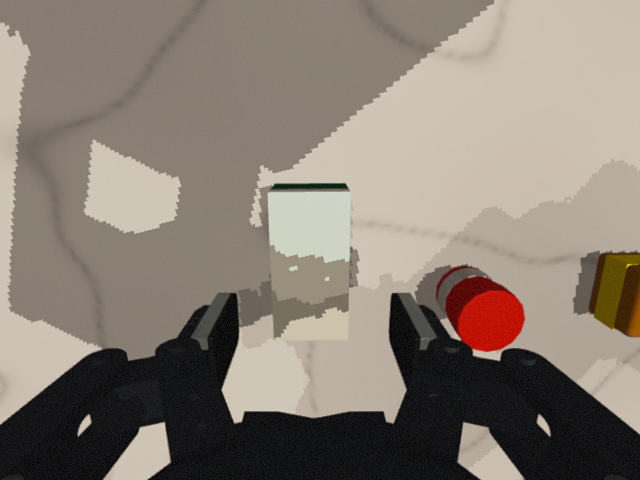

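The green block (columns 268–350) sits between the fingers about 4 px left of centre, and the red jar is clear of the right finger.

drive_tool:
  targets:
    - {"linear": [0.001,-0.001,0.01],"rot": [0,0,0],"jaw": 75}
    - {"linear": [0.001,-0.001,0.028],"rot": [0,0,0],"jaw": 75}
    - {"linear": [0.001,-0.001,0.045],"rot": [0,0,0],"jaw": 75}
    - {"linear": [0.001,-0.001,0.056],"rot": [0,0,0],"jaw": 75}
    - {"linear": [0.001,-0.001,0.061],"rot": [0,0,0],"jaw": 75}
    - {"linear": [0.001,-0.001,0.061],"rot": [0,0,0],"jaw": 75}
    - {"linear": [0.001,-0.001,0.061],"rot": [0,0,0],"jaw": 105}
    - {"linear": [0.001,-0.001,0.061],"rot": [0,0,0],"jaw": 180}

```text
time_s: 15.18
tcp_pos: [357.3, -268.4, 29.8]
ee_rot: [-179.9, 0.1, 165.9]
force: [-0.2, 1.3, 18.6]
opening: 39.7
```

drive_tool:
  targets:
    - {"linear": [0,0,0],"rot": [0,0,0],"jaw": 180}
    - {"linear": [0,0,0],"rot": [0,0,0],"jaw": 180}
    - {"linear": [0,0,0],"rot": [0,0,0],"jaw": 180}

```text
time_s: 15.43
tcp_pos: [357.6, -268.6, 30.3]
ee_rot: [-179.9, 0.2, 165.9]
force: [-0.4, 0.3, -0.9]
opening: 39.4
```

drive_tool:
  targets:
    - {"linear": [0,0,-0.008],"rot": [0,0,0],"jaw": 180}
    - {"linear": [0,0,-0.025],"rot": [0,0,0],"jaw": 180}
    - {"linear": [0,0,-0.05],"rot": [0,0,0],"jaw": 180}
    - {"linear": [0,0,-0.08],"rot": [0,0,0],"jaw": 180}
    - {"linear": [0,0,-0.1],"rot": [0,0,0],"jaw": 180}
    - {"linear": [0,0,-0.11],"rot": [0,0,0],"jaw": 180}
    - {"linear": [0,0,-0.11],"rot": [0,0,0],"jaw": 180}

```text
time_s: 16.02
tcp_pos: [358.7, -269.5, 143.4]
ee_rot: [-179.7, 0.5, 165.9]
force: [0.5, -1.0, -1.0]
opening: 39.4
```

```bash
python3 go.py 569.3 104.4 130 71.6
```

```text
t 16.02 pos [ 358.7 -269.5  143.4] rot [-179.7    0.5  165.9] open 39.4 F [ 0.5 -1.  -1. ]
linear [-0.1132  0.414   0.0122] len 0.429 rot [0.0029 0.0108 1.6464] tip 17.0
```

drive_tool:
  targets:
    - {"linear": [-0.005,0.017,0],"rot": [0,0,0.06],"jaw": 180}
    - {"linear": [-0.013,0.047,0],"rot": [0,0.005,0.17],"jaw": 180}
    - {"linear": [-0.022,0.081,0],"rot": [0,0.01,0.29],"jaw": 180}
    - {"linear": [-0.031,0.115,0],"rot": [0,0.01,0.41],"jaw": 180}
    - {"linear": [-0.041,0.15,0],"rot": [0,0.01,0.53],"jaw": 180}
    - {"linear": [-0.05,0.185,0],"rot": [0,0.01,0.65],"jaw": 180}
    - {"linear": [-0.06,0.22,0],"rot": [0,0.01,0.77],"jaw": 180}
    - {"linear": [-0.07,0.255,0],"rot": [0,0.01,0.89],"jaw": 180}

```text
time_s: 16.68
tcp_pos: [485.2, -43.4, 142.0]
ee_rot: [-179.8, -0.0, 118.6]
force: [0.6, -0.1, -0.7]
opening: 39.1
```

```bash
python3 go.py 569.3 104.4 110 71.6
```

```text
t 16.68 pos [485.2 -43.4 142. ] rot [-179.8   -0.   118.6] open 39.1 F [ 0.6 -0.1 -0.7]
linear [0.0896 0.1446 0.0316] len 0.173 rot [-0.0027  0.001   0.8195] tip 17.0
```

drive_tool:
  targets:
    - {"linear": [0.018,0.029,0.003],"rot": [0,0,0.12],"jaw": 180}
    - {"linear": [0.036,0.058,0.008],"rot": [0,0,0.24],"jaw": 180}
    - {"linear": [0.054,0.087,0.014],"rot": [0,0,0.36],"jaw": 180}
    - {"linear": [0.07,0.113,0.02],"rot": [0,0,0.48],"jaw": 180}
    - {"linear": [0.082,0.132,0.026],"rot": [0,0,0.6],"jaw": 180}
    - {"linear": [0.088,0.142,0.03],"rot": [0,0,0.7],"jaw": 180}
    - {"linear": [0.0896,0.1446,0.0316],"rot": [0,0,0.78],"jaw": 180}
    - {"linear": [0.0896,0.1446,0.0316],"rot": [-0.003,0.001,0.82],"jaw": 180}

```text
time_s: 17.35
tcp_pos: [569.0, 105.7, 108.3]
ee_rot: [-179.9, 0.0, 71.5]
force: [-0.8, -0.9, -0.3]
opening: 39.4
```

```bash
python3 go.py 569.3 104.4 60 71.6
```

```text
t 17.35 pos [569.  105.7 108.3] rot [-179.9    0.    71.5] open 39.4 F [-0.8 -0.9 -0.3]
linear [-0.0011  0.0008  0.0483] len 0.048 rot [-0.0019  0.0006 -0.0024] tip 17.0
```

drive_tool:
  targets:
    - {"linear": [0,0,0.005],"rot": [0,0,-0.002],"jaw": 180}
    - {"linear": [-0.001,0.001,0.015],"rot": [0,0,-0.002],"jaw": 180}
    - {"linear": [-0.001,0.001,0.03],"rot": [0,0,-0.002],"jaw": 180}
    - {"linear": [-0.001,0.001,0.042],"rot": [0,0,-0.002],"jaw": 180}
    - {"linear": [-0.001,0.001,0.048],"rot": [0,0,-0.002],"jaw": 180}
    - {"linear": [-0.001,0.001,0.048],"rot": [0,0,-0.002],"jaw": 180}
    - {"linear": [-0.001,0.001,0.048],"rot": [0,0,-0.002],"jaw": 180}

```text
time_s: 17.93
tcp_pos: [568.9, 104.1, 59.5]
ee_rot: [-179.8, 0.1, 71.6]
force: [0.4, -0.6, -0.6]
opening: 38.9
```

```bash
python3 go.py 569.3 104.4 36 71.6
python3 - <<'E'
from h import *
save('w5',cam('wrist')['pixels'])
E
```

```text
t 17.93 pos [568.9 104.1  59.5] rot [-1.798e+02  1.000e-01  7.160e+01] open 38.9 F [ 0.4 -0.6 -0.6]
linear [0.0005 0.0004 0.0235] len 0.024 rot [-0.0036  0.0014 -0.0003] tip 17.0
```

View pics/w5.png

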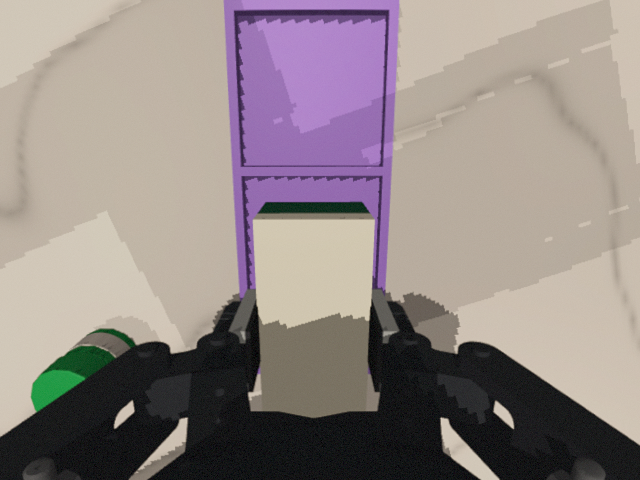

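The white-topped block is centred across the purple long cell (columns 253–375, top edge at row 215) and sits slightly towards the divider. I'll shift it 2 mm back while lowering.

drive_tool:
  targets:
    - {"linear": [-0.001,0,0.006],"rot": [-0.003,0,0],"jaw": 180}
    - {"linear": [-0.002,0,0.013],"rot": [-0.003,0,0],"jaw": 180}
    - {"linear": [-0.002,0,0.019],"rot": [-0.003,0,0],"jaw": 180}
    - {"linear": [-0.002,0,0.022],"rot": [-0.003,0,0],"jaw": 180}
    - {"linear": [-0.002,0,0.024],"rot": [-0.003,0,0],"jaw": 180}
    - {"linear": [-0.002,0,0.025],"rot": [-0.003,0,0],"jaw": 180}
    - {"linear": [-0.002,0,0.025],"rot": [-0.003,0,0],"jaw": 180}
    - {"linear": [-0.002,0,0.025],"rot": [-0.003,0,0],"jaw": 180}

```text
time_s: 18.65
tcp_pos: [568.9, 102.4, 35.2]
ee_rot: [179.9, 0.0, 71.6]
force: [0.5, -0.2, -0.2]
opening: 39.3
```

drive_tool:
  targets:
    - {"linear": [0,0,0.001],"rot": [0,0,0],"jaw": 180}
    - {"linear": [0,0,0.001],"rot": [0,0,0],"jaw": 180}

```text
time_s: 18.82
tcp_pos: [569.1, 102.4, 34.3]
ee_rot: [179.9, 0.0, 71.6]
force: [-0.5, -0.2, -0.5]
opening: 38.6
```

drive_tool:
  targets:
    - {"linear": [0,0,0.001],"rot": [0,0,0],"jaw": 180}
    - {"linear": [0,0,0.001],"rot": [0,0,0],"jaw": 180}

```text
time_s: 18.98
tcp_pos: [569.2, 102.5, 34.0]
ee_rot: [179.9, 0.0, 71.6]
force: [-1.2, 0.2, 4.4]
opening: 39.2
```

drive_tool:
  targets:
    - {"linear": [0,0,0.001],"rot": [0,0,0],"jaw": 180}
    - {"linear": [0,0,0.001],"rot": [0,0,0],"jaw": 180}

```text
time_s: 19.15
tcp_pos: [569.2, 102.5, 34.0]
ee_rot: [179.9, 0.0, 71.6]
force: [-2.2, 0.1, 7.4]
opening: 39.3
```

Contact at about 7 N. I'll release, rise, and go for the red jar.

drive_tool:
  targets:
    - {"linear": [0,0,0],"rot": [0,0,0],"jaw": 115}
    - {"linear": [0,0,0],"rot": [0,0,0],"jaw": 100}
    - {"linear": [0,0,0],"rot": [0,0,0],"jaw": 90}
    - {"linear": [0,0,-0.01],"rot": [0,0,0],"jaw": 90}
    - {"linear": [0,0,-0.035],"rot": [0,0,0],"jaw": 90}
    - {"linear": [0,0,-0.065],"rot": [0,0,0],"jaw": 75}
    - {"linear": [0,0,-0.09],"rot": [0,0,0],"jaw": 75}
    - {"linear": [0,0,-0.095],"rot": [0,0,0],"jaw": 75}

```text
time_s: 19.82
tcp_pos: [572.0, 102.9, 133.9]
ee_rot: [179.4, -0.2, 71.6]
force: [0.4, -0.2, 1.4]
opening: 59.9
```

```bash
python3 go.py 403.3 -183.6 110 71.6
```

```text
t 19.82 pos [572.  102.9 133.9] rot [179.4  -0.2  71.6] open 59.9 F [ 0.4 -0.2  1.4]
linear [-0.3252 -0.0699  0.0222] len 0.333 rot [ 0.0096 -0.0033  0.    ] tip 17.0
```

drive_tool:
  targets:
    - {"linear": [-0.025,-0.005,0],"rot": [0.009,-0.003,0],"jaw": 75}
    - {"linear": [-0.063,-0.0135,0],"rot": [0.009,-0.003,0],"jaw": 75}
    - {"linear": [-0.102,-0.022,0],"rot": [0.009,-0.003,0],"jaw": 75}
    - {"linear": [-0.141,-0.03,0.003],"rot": [0.009,-0.003,0],"jaw": 75}
    - {"linear": [-0.18,-0.039,0.006],"rot": [0.009,-0.003,0],"jaw": 75}
    - {"linear": [-0.219,-0.047,0.009],"rot": [0.009,-0.003,0],"jaw": 75}
    - {"linear": [-0.255,-0.055,0.012],"rot": [0.009,-0.003,0],"jaw": 75}
    - {"linear": [-0.285,-0.061,0.015],"rot": [0.009,-0.003,0],"jaw": 75}

```text
time_s: 20.48
tcp_pos: [422.3, -149.7, 117.3]
ee_rot: [-180.0, 0.0, 71.6]
force: [0.2, -0.1, -0.5]
opening: 60.4
```

```bash
python3 go.py 403.3 -183.6 90 71.6
```

```text
t 20.48 pos [ 422.3 -149.7  117.3] rot [-180.     0.    71.6] open 60.4 F [ 0.2 -0.1 -0.5]
linear [-0.0381 -0.0073  0.0273] len 0.047 rot [-0.0001  0.0001 -0.0004] tip 17.0
```

drive_tool:
  targets:
    - {"linear": [-0.022,-0.004,0.008],"rot": [0,0,0],"jaw": 75}
    - {"linear": [-0.033,-0.006,0.018],"rot": [0,0,0],"jaw": 75}
    - {"linear": [-0.037,-0.007,0.025],"rot": [0,0,0],"jaw": 75}
    - {"linear": [-0.038,-0.007,0.027],"rot": [0,0,0],"jaw": 75}
    - {"linear": [-0.038,-0.007,0.027],"rot": [0,0,0],"jaw": 75}
    - {"linear": [-0.038,-0.007,0.027],"rot": [0,0,0],"jaw": 75}

```text
time_s: 20.98
tcp_pos: [404.1, -183.0, 90.3]
ee_rot: [-180.0, -0.0, 71.6]
force: [0.2, -0.2, -0.5]
opening: 60.0
```

```bash
python3 go.py 403.3 -183.6 29.5 71.6
```

```text
t 20.98 pos [ 404.1 -183.    90.3] rot [-180.    -0.    71.6] open 60.0 F [ 0.2 -0.2 -0.5]
linear [-0.0009 -0.0005  0.0608] len 0.061 rot [-0.0003 -0.0002  0.0003] tip 17.0
```

drive_tool:
  targets:
    - {"linear": [-0.001,-0.001,0.01],"rot": [0,0,0],"jaw": 75}
    - {"linear": [-0.001,-0.001,0.028],"rot": [0,0,0],"jaw": 75}
    - {"linear": [-0.001,-0.001,0.045],"rot": [0,0,0],"jaw": 75}
    - {"linear": [-0.001,-0.001,0.056],"rot": [0,0,0],"jaw": 75}
    - {"linear": [-0.001,-0.001,0.061],"rot": [0,0,0],"jaw": 75}
    - {"linear": [-0.001,-0.001,0.061],"rot": [0,0,0],"jaw": 75}
    - {"linear": [-0.001,-0.001,0.061],"rot": [0,0,0],"jaw": 110}
    - {"linear": [-0.001,-0.001,0.061],"rot": [0,0,0],"jaw": 125}

```text
time_s: 21.65
tcp_pos: [403.6, -183.6, 29.9]
ee_rot: [179.9, -0.0, 71.7]
force: [1.4, -0.7, -0.4]
opening: 43.3
```

drive_tool:
  targets:
    - {"linear": [0,0,0],"rot": [0,0,0],"jaw": 180}
    - {"linear": [0,0,0],"rot": [0,0,0],"jaw": 180}
    - {"linear": [0,0,0],"rot": [0,0,0],"jaw": 180}
    - {"linear": [0,0,0],"rot": [0,0,0],"jaw": 180}

```text
time_s: 21.98
tcp_pos: [404.2, -183.9, 30.6]
ee_rot: [179.8, 0.0, 71.6]
force: [-0.2, 0.5, 6.2]
opening: 34.5
```

drive_tool:
  targets:
    - {"linear": [0,0,-0.008],"rot": [0,0,0],"jaw": 180}
    - {"linear": [0,0,-0.025],"rot": [0,0,0],"jaw": 180}
    - {"linear": [0,0,-0.05],"rot": [0,0,0],"jaw": 180}
    - {"linear": [0,0,-0.08],"rot": [0,0,0],"jaw": 180}
    - {"linear": [0,0,-0.1],"rot": [0,0,0],"jaw": 180}
    - {"linear": [0,0,-0.11],"rot": [0,0,0],"jaw": 180}
    - {"linear": [0,0,-0.11],"rot": [0,0,0],"jaw": 180}

```text
time_s: 22.57
tcp_pos: [405.4, -184.7, 143.5]
ee_rot: [179.5, 0.1, 71.6]
force: [-0.3, -0.6, -0.5]
opening: 34.9
```

```bash
python3 go.py 596.5 186 120 71.6
```

```text
t 22.57 pos [ 405.4 -184.7  143.5] rot [1.795e+02 1.000e-01 7.160e+01] open 34.9 F [-0.3 -0.6 -0.5]
linear [0.412  0.0644 0.0234] len 0.418 rot [0.0087 0.0015 0.0007] tip 17.0
```

drive_tool:
  targets:
    - {"linear": [0.02,0.003,0],"rot": [0.004,0,0],"jaw": 180}
    - {"linear": [0.052,0.008,0],"rot": [0.009,0,0],"jaw": 180}
    - {"linear": [0.09,0.014,0],"rot": [0.009,0,0],"jaw": 180}
    - {"linear": [0.129,0.02,0],"rot": [0.009,0,0],"jaw": 180}
    - {"linear": [0.168,0.026,0],"rot": [0.009,0,0],"jaw": 180}
    - {"linear": [0.207,0.032,0],"rot": [0.009,0,0],"jaw": 180}
    - {"linear": [0.246,0.038,0.005],"rot": [0.009,0,0],"jaw": 180}
    - {"linear": [0.285,0.044,0.01],"rot": [0.009,0,0],"jaw": 180}

```text
time_s: 23.23
tcp_pos: [536.9, 73.7, 132.6]
ee_rot: [-179.9, 0.1, 71.6]
force: [1.4, -0.1, -0.9]
opening: 34.4
```

```bash
python3 go.py 596.5 186 100 71.6
```

```text
t 23.23 pos [536.9  73.7 132.6] rot [-1.799e+02  1.000e-01  7.160e+01] open 34.4 F [ 1.4 -0.1 -0.9]
linear [0.1254 0.0212 0.0323] len 0.131 rot [-0.0014  0.0021  0.0007] tip 17.0
```

drive_tool:
  targets:
    - {"linear": [0.037,0.006,0.004],"rot": [0,0,0],"jaw": 180}
    - {"linear": [0.072,0.012,0.01],"rot": [0,0.002,0],"jaw": 180}
    - {"linear": [0.1,0.017,0.018],"rot": [0,0.002,0],"jaw": 180}
    - {"linear": [0.117,0.02,0.028],"rot": [0,0.002,0],"jaw": 180}
    - {"linear": [0.124,0.021,0.04],"rot": [0,0.002,0],"jaw": 180}
    - {"linear": [0.1254,0.021,0.05],"rot": [0,0.002,0],"jaw": 180}
    - {"linear": [0.1254,0.021,0.057],"rot": [0,0.002,0],"jaw": 180}
    - {"linear": [0.1254,0.021,0.06],"rot": [0,0.002,0],"jaw": 180}

```text
time_s: 23.9
tcp_pos: [593.9, 184.4, 70.1]
ee_rot: [-179.7, 0.2, 71.6]
force: [-0.2, -0.2, -0.6]
opening: 35.0
```

drive_tool:
  targets:
    - {"linear": [0,0,0],"rot": [0,0,0],"jaw": 180}
    - {"linear": [0,0,0],"rot": [0,0,0],"jaw": 180}

```text
time_s: 24.07
tcp_pos: [592.7, 182.9, 69.7]
ee_rot: [-179.6, 0.3, 71.5]
force: [-0.1, 0.7, -1.2]
opening: 34.3
```

```bash
python3 go.py 596.5 186 38 71.6
python3 - <<'E'
from h import *
save('w6',cam('wrist')['pixels'])
E
```

```text
t 24.07 pos [592.7 182.9  69.7] rot [-179.6    0.3   71.5] open 34.3 F [-0.1  0.7 -1.2]
linear [0.0043 0.0028 0.0316] len 0.032 rot [-0.0072  0.0045 -0.0013] tip 17.0
```

View pics/w6.png

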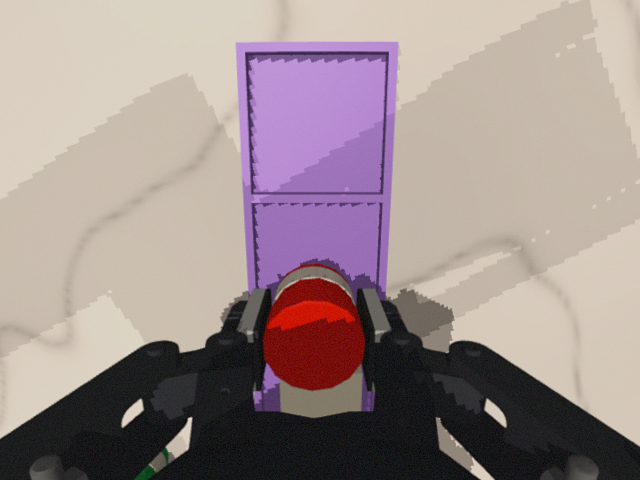

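The red jar is upright and about 3 px left of the cell's centre line (316,330), with the white block visible behind it. Next: correct and lower.

drive_tool:
  targets:
    - {"linear": [0.004,0.003,0.004],"rot": [-0.007,0.004,0],"jaw": 180}
    - {"linear": [0.004,0.003,0.012],"rot": [-0.007,0.004,0],"jaw": 180}
    - {"linear": [0.004,0.003,0.021],"rot": [-0.007,0.004,0],"jaw": 180}
    - {"linear": [0.004,0.003,0.028],"rot": [-0.007,0.004,0],"jaw": 180}
    - {"linear": [0.004,0.003,0.031],"rot": [-0.007,0.004,0],"jaw": 180}
    - {"linear": [0.004,0.003,0.033],"rot": [-0.007,0.004,0],"jaw": 180}
    - {"linear": [0.004,0.003,0.033],"rot": [-0.007,0.004,0],"jaw": 180}
    - {"linear": [0.004,0.003,0.033],"rot": [-0.007,0.004,0],"jaw": 180}

```text
time_s: 24.78
tcp_pos: [597.3, 186.1, 37.0]
ee_rot: [180.0, -0.0, 71.5]
force: [-0.1, -0.3, -0.7]
opening: 34.4
```

drive_tool:
  targets:
    - {"linear": [0,0,0.001],"rot": [0,0,0],"jaw": 180}
    - {"linear": [0,0,0.001],"rot": [0,0,0],"jaw": 180}

```text
time_s: 24.95
tcp_pos: [597.5, 186.2, 36.2]
ee_rot: [179.9, -0.0, 71.5]
force: [0.5, -0.5, -0.0]
opening: 34.5
```

drive_tool:
  targets:
    - {"linear": [0,0,0.001],"rot": [0,0,0],"jaw": 180}
    - {"linear": [0,0,0.001],"rot": [0,0,0],"jaw": 180}

```text
time_s: 25.12
tcp_pos: [597.6, 186.2, 35.3]
ee_rot: [179.9, -0.0, 71.5]
force: [0.7, -0.4, -1.1]
opening: 34.9
```

drive_tool:
  targets:
    - {"linear": [0,0,0.001],"rot": [0,0,0],"jaw": 180}
    - {"linear": [0,0,0.001],"rot": [0,0,0],"jaw": 180}

```text
time_s: 25.28
tcp_pos: [597.8, 186.3, 34.7]
ee_rot: [179.9, -0.1, 71.5]
force: [0.3, -0.2, 0.2]
opening: 34.7
```

drive_tool:
  targets:
    - {"linear": [0,0,0.001],"rot": [0,0,0],"jaw": 180}
    - {"linear": [0,0,0.001],"rot": [0,0,0],"jaw": 180}

```text
time_s: 25.45
tcp_pos: [597.8, 186.3, 34.7]
ee_rot: [179.9, -0.1, 71.5]
force: [-2.3, -0.6, 6.7]
opening: 34.8
```

drive_tool:
  targets:
    - {"linear": [0,0,0.0005],"rot": [0,0,0],"jaw": 180}
    - {"linear": [0,0,0.0005],"rot": [0,0,0],"jaw": 180}

```text
time_s: 25.62
tcp_pos: [597.8, 186.3, 34.7]
ee_rot: [179.8, -0.1, 71.5]
force: [-1.2, -0.6, 5.8]
opening: 34.3
```

drive_tool:
  targets:
    - {"linear": [0,0,0],"rot": [0,0,0],"jaw": 130}
    - {"linear": [0,0,0],"rot": [0,0,0],"jaw": 115}
    - {"linear": [0,0,0],"rot": [0,0,0],"jaw": 90}
    - {"linear": [0,0,0],"rot": [0,0,0],"jaw": 85}
    - {"linear": [0,0,-0.01],"rot": [0,0,0],"jaw": 80}
    - {"linear": [0,0,-0.035],"rot": [0,0,0],"jaw": 75}
    - {"linear": [0,0,-0.065],"rot": [0,0,0],"jaw": 75}
    - {"linear": [0,0,-0.1],"rot": [0,0,0],"jaw": 75}

```text
time_s: 26.28
tcp_pos: [596.2, 185.9, 134.6]
ee_rot: [-180.0, 0.0, 71.5]
force: [1.0, -0.1, -1.1]
opening: 60.4
```

```bash
python3 go.py 342.5 265 140 71.6
```

```text
t 26.28 pos [596.2 185.9 134.6] rot [-180.     0.    71.5] open 60.4 F [ 1.  -0.1 -1.1]
linear [-0.0053 -0.2657 -0.0052] len 0.266 rot [-0.0006  0.0006 -0.0011] tip 17.0
```

drive_tool:
  targets:
    - {"linear": [0,-0.03,-0.005],"rot": [0,0,0],"jaw": 75}
    - {"linear": [-0.001,-0.068,-0.005],"rot": [0,0,0],"jaw": 75}
    - {"linear": [-0.002,-0.107,-0.005],"rot": [0,0,0],"jaw": 75}
    - {"linear": [-0.003,-0.146,-0.005],"rot": [0,0,0],"jaw": 75}
    - {"linear": [-0.004,-0.185,-0.005],"rot": [0,0,0],"jaw": 75}
    - {"linear": [-0.005,-0.22,-0.005],"rot": [0,0,0],"jaw": 75}
    - {"linear": [-0.005,-0.25,-0.005],"rot": [0,0,-0.001],"jaw": 75}
    - {"linear": [-0.005,-0.2657,-0.005],"rot": [0,0,-0.001],"jaw": 75}

```text
time_s: 26.95
tcp_pos: [338.4, 265.1, 140.2]
ee_rot: [-179.8, 0.1, 71.7]
force: [-0.4, 0.4, 0.4]
opening: 60.3
```

drive_tool:
  targets:
    - {"linear": [0,0,0],"rot": [0,0,0],"jaw": 75}
    - {"linear": [0,0,0],"rot": [0,0,0],"jaw": 75}

```text
time_s: 27.12
tcp_pos: [337.5, 265.2, 140.8]
ee_rot: [-179.9, 0.1, 71.8]
force: [0.4, 0.2, 0.1]
opening: 60.4
```

```bash
python3 go.py 342.5 265 100 71.6
python3 - <<'E'
from h import *
save('w7',cam('wrist')['pixels'])
E
```

```text
t 27.12 pos [337.5 265.2 140.8] rot [-1.799e+02  1.000e-01  7.180e+01] open 60.4 F [0.4 0.2 0.1]
linear [0.0014 0.0049 0.0408] len 0.041 rot [-0.0021  0.0015  0.0034] tip 17.0
```

View pics/w7.png

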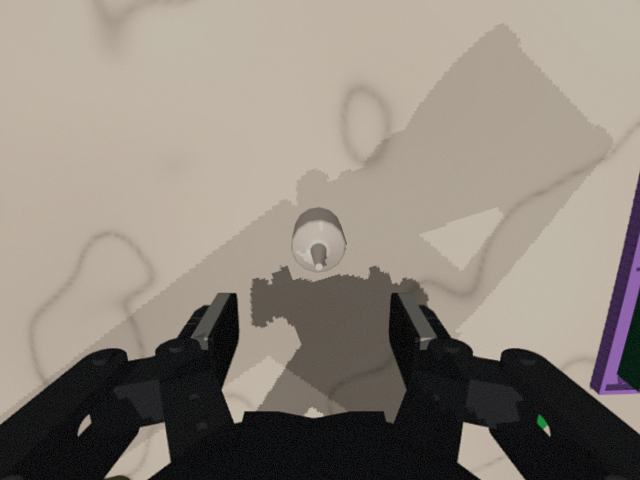

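The bottle (319,240) stands upright between the fingers. I'll correct about 4.5 mm along the jaws and descend.

drive_tool:
  targets:
    - {"linear": [0.001,0.0045,0.004],"rot": [0,0,0.003],"jaw": 75}
    - {"linear": [0.001,0.0045,0.014],"rot": [0,0,0.003],"jaw": 75}
    - {"linear": [0.001,0.0045,0.028],"rot": [0,0,0.003],"jaw": 75}
    - {"linear": [0.001,0.0045,0.038],"rot": [0,0,0.003],"jaw": 75}
    - {"linear": [0.001,0.0045,0.041],"rot": [0,0,0.003],"jaw": 75}
    - {"linear": [0.001,0.0045,0.041],"rot": [0,0,0.003],"jaw": 75}

```text
time_s: 27.67
tcp_pos: [344.6, 264.5, 98.9]
ee_rot: [-179.9, 0.1, 71.5]
force: [-0.2, -0.6, -0.2]
opening: 60.1
```

```bash
python3 go.py 342.5 265 32 71.6
```

```text
t 27.67 pos [344.6 264.5  98.9] rot [-1.799e+02  1.000e-01  7.150e+01] open 60.1 F [-0.2 -0.6 -0.2]
linear [-0.0001 -0.0021  0.0669] len 0.067 rot [-0.0019  0.0019 -0.0022] tip 17.0
```

drive_tool:
  targets:
    - {"linear": [0,-0.002,0.01],"rot": [-0.002,0.002,0],"jaw": 75}
    - {"linear": [0,-0.002,0.028],"rot": [-0.002,0.002,0],"jaw": 75}
    - {"linear": [0,-0.002,0.046],"rot": [-0.002,0.002,0],"jaw": 75}
    - {"linear": [0,-0.002,0.06],"rot": [-0.002,0.002,0],"jaw": 75}
    - {"linear": [0,-0.002,0.066],"rot": [-0.002,0.002,0],"jaw": 75}
    - {"linear": [0,-0.002,0.066],"rot": [-0.002,0.002,0],"jaw": 75}
    - {"linear": [0,-0.002,0.066],"rot": [-0.002,0.002,0],"jaw": 110}
    - {"linear": [0,-0.002,0.066],"rot": [-0.002,0.002,0],"jaw": 125}

```text
time_s: 28.33
tcp_pos: [343.5, 265.4, 33.6]
ee_rot: [179.9, -0.1, 71.5]
force: [1.1, -0.8, -0.5]
opening: 43.4
```

drive_tool:
  targets:
    - {"linear": [0,0,0],"rot": [0,0,0],"jaw": 180}
    - {"linear": [0,0,0],"rot": [0,0,0],"jaw": 180}
    - {"linear": [0,0,0],"rot": [0,0,0],"jaw": 180}
    - {"linear": [0,0,0],"rot": [0,0,0],"jaw": 180}

```text
time_s: 28.67
tcp_pos: [344.3, 265.9, 34.5]
ee_rot: [179.8, -0.2, 71.5]
force: [0.1, -0.4, 6.5]
opening: 32.3
```

drive_tool:
  targets:
    - {"linear": [0,0,-0.008],"rot": [0,0,0],"jaw": 180}
    - {"linear": [0,0,-0.025],"rot": [0,0,0],"jaw": 180}
    - {"linear": [0,0,-0.05],"rot": [0,0,0],"jaw": 180}
    - {"linear": [0,0,-0.08],"rot": [0,0,0],"jaw": 180}
    - {"linear": [0,0,-0.1],"rot": [0,0,0],"jaw": 180}
    - {"linear": [0,0,-0.11],"rot": [0,0,0],"jaw": 180}
    - {"linear": [0,0,-0.11],"rot": [0,0,0],"jaw": 180}

```text
time_s: 29.25
tcp_pos: [345.3, 266.6, 147.5]
ee_rot: [179.6, -0.5, 71.5]
force: [1.0, -0.0, -0.1]
opening: 32.6
```

```bash
python3 go.py 617.9 250.5 120 71.6
```

```text
t 29.25 pos [345.3 266.6 147.5] rot [179.6  -0.5  71.5] open 32.6 F [ 1.  -0.  -0.1]
linear [0.0711 0.2634 0.0298] len 0.274 rot [ 0.0067 -0.008  -0.0021] tip 17.0
```

drive_tool:
  targets:
    - {"linear": [0.006,0.02,0],"rot": [0.003,-0.004,0],"jaw": 180}
    - {"linear": [0.014,0.052,0],"rot": [0.007,-0.008,0],"jaw": 180}
    - {"linear": [0.024,0.088,0],"rot": [0.007,-0.008,0],"jaw": 180}
    - {"linear": [0.033,0.124,0],"rot": [0.007,-0.008,0],"jaw": 180}
    - {"linear": [0.043,0.16,0],"rot": [0.007,-0.008,0],"jaw": 180}
    - {"linear": [0.053,0.195,0.004],"rot": [0.007,-0.008,0],"jaw": 180}
    - {"linear": [0.061,0.225,0.01],"rot": [0.007,-0.008,0],"jaw": 180}
    - {"linear": [0.067,0.247,0.018],"rot": [0.007,-0.008,0],"jaw": 180}

```text
time_s: 29.92
tcp_pos: [604.1, 251.3, 130.8]
ee_rot: [179.9, -0.0, 71.4]
force: [-0.1, 0.4, -0.6]
opening: 32.3
```

```bash
python3 go.py 617.9 250.5 75 71.6
```

```text
t 29.92 pos [604.1 251.3 130.8] rot [179.9  -0.   71.4] open 32.3 F [-0.1  0.4 -0.6]
linear [0.0036 0.0133 0.0559] len 0.058 rot [ 0.0011 -0.0006 -0.003 ] tip 17.0
```

drive_tool:
  targets:
    - {"linear": [0.003,0.01,0.006],"rot": [0,0,0],"jaw": 180}
    - {"linear": [0.0035,0.013,0.016],"rot": [0,0,0],"jaw": 180}
    - {"linear": [0.0035,0.013,0.03],"rot": [0,0,0],"jaw": 180}
    - {"linear": [0.0035,0.013,0.044],"rot": [0,0,-0.003],"jaw": 180}
    - {"linear": [0.0035,0.013,0.053],"rot": [0,0,-0.003],"jaw": 180}
    - {"linear": [0.0035,0.013,0.056],"rot": [0,0,-0.003],"jaw": 180}
    - {"linear": [0.0035,0.013,0.056],"rot": [0,0,-0.003],"jaw": 180}
    - {"linear": [0.0035,0.013,0.056],"rot": [0,0,-0.003],"jaw": 180}

```text
time_s: 30.58
tcp_pos: [617.0, 250.7, 75.0]
ee_rot: [180.0, -0.0, 71.6]
force: [-0.1, -0.3, -0.7]
opening: 32.4
```

```bash
python3 go.py 617.9 250.5 41 71.6
python3 - <<'E'
from h import *
save('w8',cam('wrist')['pixels'])
E
```

```text
t 30.58 pos [617.  250.7  75. ] rot [180.   -0.   71.6] open 32.4 F [-0.1 -0.3 -0.7]
linear [0.     0.0009 0.034 ] len 0.034 rot [ 0.0008 -0.0004  0.0004] tip 17.0
```

View pics/w8.png

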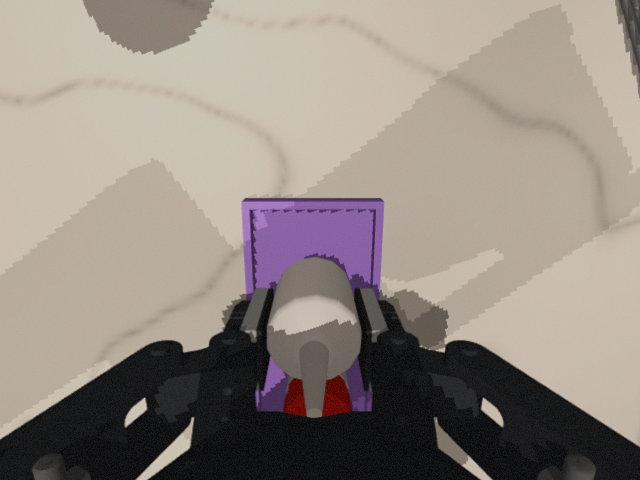

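The bottle is upright and centred over the end cell (314,320), with the red jar in the next cell.

drive_tool:
  targets:
    - {"linear": [0,0,0.005],"rot": [0,0,0],"jaw": 180}
    - {"linear": [0,0,0.014],"rot": [0,0,0],"jaw": 180}
    - {"linear": [0,0,0.023],"rot": [0,0,0],"jaw": 180}
    - {"linear": [0,0,0.03],"rot": [0,0,0],"jaw": 180}
    - {"linear": [0,0,0.033],"rot": [0,0,0],"jaw": 180}
    - {"linear": [0,0,0.034],"rot": [0,0,0],"jaw": 180}
    - {"linear": [0,0,0.034],"rot": [0,0,0],"jaw": 180}
    - {"linear": [0,0,0.034],"rot": [0,0,0],"jaw": 180}

```text
time_s: 31.3
tcp_pos: [617.9, 250.9, 41.5]
ee_rot: [179.9, -0.1, 71.6]
force: [0.3, -0.0, -0.2]
opening: 32.6
```

drive_tool:
  targets:
    - {"linear": [0,0,0.001],"rot": [0,0,0],"jaw": 180}
    - {"linear": [0,0,0.001],"rot": [0,0,0],"jaw": 180}

```text
time_s: 31.47
tcp_pos: [618.2, 251.0, 40.7]
ee_rot: [179.9, -0.1, 71.6]
force: [0.2, -0.1, -1.4]
opening: 32.6
```

drive_tool:
  targets:
    - {"linear": [0,0,0.001],"rot": [0,0,0],"jaw": 180}
    - {"linear": [0,0,0.001],"rot": [0,0,0],"jaw": 180}

```text
time_s: 31.63
tcp_pos: [618.2, 251.0, 39.9]
ee_rot: [179.8, -0.1, 71.6]
force: [-0.2, -0.4, -1.1]
opening: 32.7
```

drive_tool:
  targets:
    - {"linear": [0,0,0.001],"rot": [0,0,0],"jaw": 180}
    - {"linear": [0,0,0.001],"rot": [0,0,0],"jaw": 180}

```text
time_s: 31.8
tcp_pos: [618.2, 251.0, 38.9]
ee_rot: [179.8, -0.1, 71.6]
force: [0.4, -0.8, -0.6]
opening: 32.8
```

drive_tool:
  targets:
    - {"linear": [0,0,0.001],"rot": [0,0,0],"jaw": 180}
    - {"linear": [0,0,0.001],"rot": [0,0,0],"jaw": 180}

```text
time_s: 31.97
tcp_pos: [618.3, 251.1, 38.6]
ee_rot: [179.8, -0.1, 71.6]
force: [-1.0, -0.3, 4.5]
opening: 32.2
```

drive_tool:
  targets:
    - {"linear": [0,0,0.0005],"rot": [0,0,0],"jaw": 180}
    - {"linear": [0,0,0.0005],"rot": [0,0,0],"jaw": 180}

```text
time_s: 32.13
tcp_pos: [618.4, 251.1, 38.6]
ee_rot: [179.8, -0.1, 71.6]
force: [-1.8, -0.7, 4.2]
opening: 32.6
```

drive_tool:
  targets:
    - {"linear": [0,0,0],"rot": [0,0,0],"jaw": 130}
    - {"linear": [0,0,0],"rot": [0,0,0],"jaw": 115}
    - {"linear": [0,0,0],"rot": [0,0,0],"jaw": 90}
    - {"linear": [0,0,0],"rot": [0,0,0],"jaw": 85}
    - {"linear": [0,0,-0.01],"rot": [0,0,0],"jaw": 80}
    - {"linear": [0,0,-0.035],"rot": [0,0,0],"jaw": 75}
    - {"linear": [0,0,-0.065],"rot": [0,0,0],"jaw": 75}
    - {"linear": [0,0,-0.1],"rot": [0,0,0],"jaw": 75}

```text
time_s: 32.8
tcp_pos: [616.7, 250.5, 138.4]
ee_rot: [180.0, 0.0, 71.6]
force: [0.7, -0.1, -0.2]
opening: 60.3
```

drive_tool:
  targets:
    - {"linear": [0,0,-0.03],"rot": [0,0,0],"jaw": 75}
    - {"linear": [0,-0.02,-0.06],"rot": [0,0,0],"jaw": 75}
    - {"linear": [0,-0.055,-0.075],"rot": [0,0,0],"jaw": 75}
    - {"linear": [0,-0.09,-0.08],"rot": [0,0,0],"jaw": 75}
    - {"linear": [0,-0.125,-0.08],"rot": [0,0,0],"jaw": 75}
    - {"linear": [0,-0.155,-0.08],"rot": [0,0,0],"jaw": 75}
    - {"linear": [0,-0.175,-0.08],"rot": [0,0,0],"jaw": 75}
    - {"linear": [0,-0.18,-0.08],"rot": [0,0,0],"jaw": 75}

```text
time_s: 33.47
tcp_pos: [442.0, 307.7, 219.2]
ee_rot: [-179.9, 0.0, 71.7]
force: [0.4, -0.1, 0.0]
opening: 60.5
```

Run:
```python
from h import *
c=cam('top'); X=cloud(c); save('top9',c['pixels']); b=cam('scene')['pixels']; save('scene9',b)
for n,(x,y),h in [('orange',(614.6,-182.2),38),('yellow',(591.6,-99.3),46),('greenblk',(569,103),38),('red',(597,186),46),('glue',(618,251),55)]:
    m=(np.hypot(X[:,:,0]-x,X[:,:,1]-y)<50)&(X[:,:,2]>h-9)&(X[:,:,2]<h+5); P=X[m]
    r=cv2.minAreaRect(P[:,:2].astype(np.float32)) if len(P)>4 else None; print(n,len(P),r and (np.round(r[0]),np.round(r[1])),np.round(np.percentile(P[:,2],[5,50,95]),1) if len(P) else '')
```

```text
orange 680 (array([ 617., -184.]), array([41., 82.])) [33.9 37.9 41. ]
yellow 230 (array([ 601., -112.]), array([35., 68.])) [40.8 45.9 49. ]
greenblk 718 (array([572., 103.]), array([80., 41.])) [34.3 37.9 41.2]
red 241 (array([594., 170.]), array([66., 35.])) [40.7 46.  49.1]
glue 166 (array([621., 250.]), array([32., 31.])) [47.1 51.7 56.8]
```

View pics/top9.png

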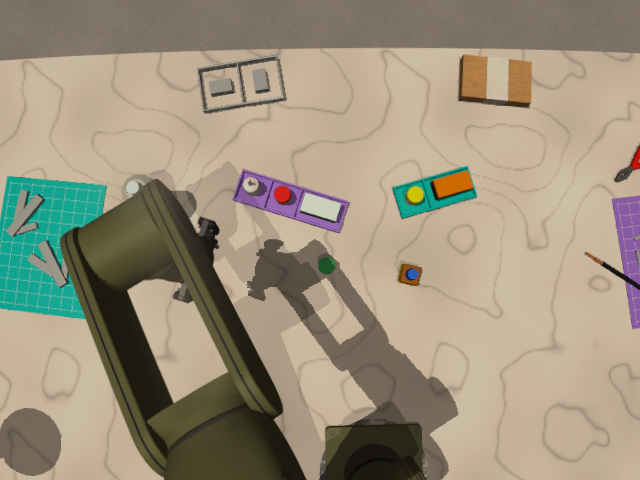

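View pics/scene9.png

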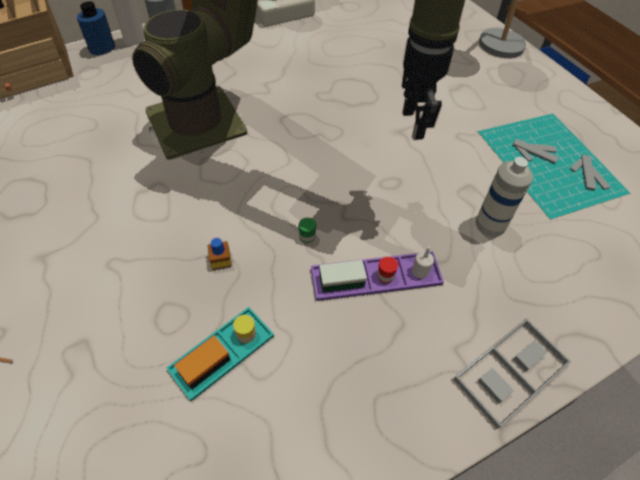

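Both views show all five items standing or flat in their cells. In the scene view the spray can (503,195), green jar (307,228) and cement bottle (219,252) have not moved. I'll let the arm come to rest, then hand in.

drive_tool:
  targets:
    - {"linear": [0,0,0],"rot": [0,0,0],"jaw": 75}
    - {"linear": [0,0,0],"rot": [0,0,0],"jaw": 75}
    - {"linear": [0,0,0],"rot": [0,0,0],"jaw": 75}
    - {"linear": [0,0,0],"rot": [0,0,0],"jaw": 75}

```text
time_s: 33.9
tcp_pos: [446.3, 307.3, 219.0]
ee_rot: [179.9, -0.0, 71.7]
force: [-0.0, -0.9, -0.1]
opening: 60.1
```

```bash
python3 -c "
from cell import robot,readout
print(readout.sense()['time_s']); print(robot.close_job())"
```

```text
33.9
the job is handed in; nothing more can be done
None
```

Both kits are made up and the job was handed in at 33.9 s, well inside the 104 s limit. I placed them in the order you listed:
- **Teal tray:** the orange block went into the long cell and the yellow jar into the square cell.
- **Purple tray:** the white-topped green block went into the long cell, the red jar into the middle cell and the glue bottle into the end cell.

Each item was lowered until it touched the tray floor, at 4–7 N, and then released. The highest force I saw was a brief 18.6 N upward while the jaws closed on the green block.

- **Final heights:** in the last overhead depth check the block tops were at 38 mm and the jar lids at 46 mm. Both match items sitting flat on the 4 mm tray floor. The glue bottle's shoulder read about 52 mm, which fits it standing upright.
- **Unusable readings:** the centre positions that check gave for the yellow and red jars were thrown off by the block next to each. I judged their centring from the pictures instead.
- **Left alone:** the green jar, cement bottle and spray can stand where they were in the last pictures.

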